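# Lay the model gas tanks in their saddles by thickness

## Robot

A 6-joint arm with a two-finger parallel gripper is mounted at the origin on the work surface. World frame = base frame: x ahead of the robot, y to its left, z up, the work surface at z = 0. Lengths are in m, angles in rad, forces in N, time in s.
With the tool pointing down it reaches from about 0.425 to 0.95 m from the base axis. Payload 3.5 kg.
Tool frame: the origin (TCP) lies midway between the tips of the shut fingers; the grasp point (between the pads) lies 19 mm behind it; z points along the fingers, y is the direction in which the jaws open and shut (so a half turn about z gives the same grasp; the last joint's range is limited). The gripper opens to 85 mm and grips with 20 to 120 N. Pads are 22 mm wide; open, the fingers measure 114 mm over their backs; the gripper's body (76 mm by 85 mm) begins 54 mm behind the grasp point. The pads swing forward as they close: fully open they stand 13 mm farther back than shut.
Start: joints at [1.024, 0.286, 1.577, -0, 1.279, -0.15], TCP at [0.261, 0.623, 0.231] pointing down, gripper open.
Joint ranges: [-2.77, 2.77], [-0.9, 2.22], [0.21, 2.48], [-1.53, 4.67], [0.24, 2.81], [-2.84, 2.84]. Speed limits (rad/s): [2.79, 2.79, 3.14, 3.14, 3.14, 3.14].

## Interface

Orientations are given as a unit quaternion [w, x, y, z].
In Python, from bench import manip, eyes, order gives the robot as it stands.
- The arm moves only by the tool move_arm, never from a script. Its argument "commands" is a list of rows, each an object with "linear": the shift along the tool's x, y, z in cm, a list of three; "rotation": the turn, a rotation vector about the tool's x, y, z in degrees, a list of three; "hand": the opening, from -1 (shut) to 1 (fully open). A call has 1 to 12 rows; each row shifts and turns the pose as measured when the row begins, along the tool's axes as they then stand; what a row does not reach is not made up. A row lasts 1/8 s, in which the tool goes at most 62.5 mm and 10.7 degrees, less where a joint would pass 70% of its speed; a pose out of reach is approached as far as the arm can. A call with a gripper value outside its range is refused whole. The fingers move at their own pace and stop on an object; "squeeze" is the grip in N (left out, the last holds). Time passes only in rows, so rows that do not move let the fingers close. It gives the time, the measured TCP pose, the force and the opening at its end, in the units of the state.
- manip.read_state(): the state, without advancing time (a new reading comes with each control period).
- eyes.get_image(name): name is "side" or "top" or "wrist"; returns the picture (420x560x3 uint8, red, green, blue); there is no depth.
- eyes.camera_params(name): a dict with "intrinsics" (3x3 intrinsics, pixels), "R" (3x3) and "t" (3): a world point X has camera coordinates R X + t. Camera axes: x right, y down, z forward; pixel columns grow to the right and rows downward; lengths in m; the calibration is good to about 2 mm. A picture is of the moment at which its call begins: read the wrist's pose just before it. camera_params takes no time and is no camera call; for the wrist camera it gives the pose at the moment of the call.
- order.job_done(): hands the job in, once; it reports no verdict.
The state is a dict: "t": time; "joint_positions": joint angles; "qvel": joint speeds; "joint_torque": joint torques, N m; "tcp_pos": TCP position; "tcp_rot": TCP orientation; "force": force on the tool from outside, world axes, zero at the start; "wrist_torque": the same for the moment, N m; "opening": finger opening in m.
Only numpy, scipy, OpenCV 4.12 (cv2) and the standard library are available. Lean on these libraries where they do the work, as an engineer would, in place of code of your own. Each camera call takes 0.05 s, during which the arm holds its last target. There are 200 camera calls.

## Task

Lay the four loose model gas tanks in the four saddles of the model tank yard, one in each and centred along it, in order of thickness: the thickest in the end saddle nearest the pump house, then each next one thinner towards the other end. Set each tank down into its saddle without dropping it or letting it roll away, leave all of them lying still, and do not disturb the parked truck.

Things in the scene. Friction and masses are not known exactly. Their poses are not given: they have to be found in the camera images.
- tank30: The thinnest of four loose white model gas tanks, alike but for thickness: a lying cylinder 30 mm in diameter, 110 mm long with domed ends, 50 g. Origin at its centre; x along its axis. Starts in a fixed cork cradle (two V blocks under its ends, 24 mm high, 76 mm apart, the middle free for fingers), its axis 26.3 mm above the table; seated, 26.3 mm above the saddle's origin.
- tank38: The second thinnest of four loose white model gas tanks, alike but for thickness: a lying cylinder 38 mm in diameter, 110 mm long with domed ends, 70 g. Origin at its centre; x along its axis. Starts in a fixed cork cradle (two V blocks under its ends, 24 mm high, 76 mm apart, the middle free for fingers), its axis 31.2 mm above the table; seated, 31.2 mm above the saddle's origin.
- tank46: The second thickest of four loose white model gas tanks, alike but for thickness: a lying cylinder 46 mm in diameter, 110 mm long with domed ends, 95 g. Origin at its centre; x along its axis. Starts in a fixed cork cradle (two V blocks under its ends, 24 mm high, 76 mm apart, the middle free for fingers), its axis 36.1 mm above the table; seated, 36.1 mm above the saddle's origin.
- tank54: The thickest of four loose white model gas tanks, alike but for thickness: a lying cylinder 54 mm in diameter, 110 mm long with domed ends, 130 g. Origin at its centre; x along its axis. Starts in a fixed cork cradle (two V blocks under its ends, 24 mm high, 76 mm apart, the middle free for fingers), its axis 41.0 mm above the table; seated, 41.0 mm above the saddle's origin.
- saddle1: Dark grey fixed saddle at the -y end of a row of four alike, 88 mm apart, on the yard, a fixed plate 6 mm thick. Two V blocks, 8 mm thick, 76 mm between them along x; the V is 44 mm wide, sides at 35 degrees, bottom 8 mm and edges 24 mm above the plate. Origin: centre of its underside, on the plate's top. A tank lies along x, its middle free for fingers.
- saddle2: Second saddle of the row, next to saddle1 towards +y; same shape, origin and axes as saddle1.
- saddle3: Third saddle of the row, between saddle2 and saddle4; same shape, origin and axes as saddle1.
- saddle4: Last saddle, at the row's +y end; same shape, origin and axes as saddle1.
- pump_house: Fixed model building with pale walls, a flat grey roof 60 x 66 mm and two short dark chimneys, 54 mm tall in all; origin at the centre of its underside. It stands on the yard plate about 117 mm (+x) behind one of the two end saddles, which of the two varies; behind the other end saddle is a flat round landing pad instead.
- truck: Bystander: loose green model truck, 90 x 38 mm, 43 mm high, parked on the table beyond the work to one side; origin at the centre of its underside, x along its length.
There are look-alikes about, which are no part of the job. What is shaped like the tank38 but red or yellow is not meant.

How it is judged:
By the outcome, as a careful person would: the job done as asked, in the order asked, and still so for the second after the job is handed in, with the robot touching nothing.
It also fails if it takes over 112 s, if anything falls off the work surface, if the arm or the gripper's body presses on something with over 40 N, if the wrist force passes 120 N, or if a joint passes its speed limit or range.

## Working session

There is one attempt and no reset: what is moved stays moved. The work goes in short steps, Python scripts to look and compute and a tool call to move; the robot and the scene stay as the last step left them, time stands still between calls to the robot, and variables do not carry over. Pictures are saved under pics/ and viewed, about 12 in all and at most 16, crops included, and the job is handed in when it is done.

Besides the shell and the picture viewer there is one more tool, called after "Request:" as name(argument=value, ...) on one line, values as JSON. move_arm: Moves the arm, as the interface text tells. Its arguments: {"type":"object","properties":{"commands":{"type":"array"},"squeeze":{"type":"number"}},"required":["commands"]}

```bash
mkdir -p pics; ls; python3 - <<'E'
from bench import manip, eyes
import cv2
s=manip.read_state(); print(s)
for n in("top","side"):
    im=eyes.get_image(n); cv2.imwrite(f"pics/{n}0.png",im[:,:,::-1]); p=eyes.camera_params(n); print(n,p)
E
```

```text
pics
{'t': 0.0, 'joint_positions': array([ 1.02399281e+00,  2.87180275e-01,  1.57819200e+00, -8.58196494e-06,
        1.27860245e+00, -1.49983180e-01]), 'qvel': array([-9.01245391e-05, -1.56344777e-03, -1.67082530e-03,  1.69147566e-04,
       -7.19640070e-04, -1.38768615e-03]), 'joint_torque': array([-5.53732098e-04, -4.05966461e+01, -2.92632741e+01, -8.44737997e-05,
        5.67236522e-03,  1.31505463e-06]), 'tcp_pos': array([0.26049395, 0.62198985, 0.22992932]), 'tcp_rot': array([-4.02744646e-04,  1.97109581e-01,  9.80380740e-01, -1.12088363e-03]), 'force': array([-0.12534933,  0.44000329, -0.441085  ]), 'wrist_torque': array([-0.03089988, -0.00899422,  0.01400542]), 'opening': 0.08542649800697773}
top {'intrinsics': array([[392.62705911,   0.        , 279.33061691],
       [  0.        , 392.62705911, 207.60764362],
       [  0.        ,   0.        ,   1.        ]]), 'R': array([[-0.01977784, -0.99935107, -0.03010454],
       [-0.98796138,  0.02415548, -0.15280321],
       [ 0.15343124,  0.02672   , -0.987798  ]]), 't': array([0.09540181, 0.57896309, 0.93984229])}
side {'intrinsics': array([[385.95430955,   0.        , 272.41953663],
       [  0.        , 385.95430955, 206.8325601 ],
       [  0.        ,   0.        ,   1.        ]]), 'R': array([[ 0.99518683, -0.09795455, -0.00284324],
       [-0.06825452, -0.67204132, -0.73736137],
       [ 0.07031713,  0.73400638, -0.67549251]]), 't': array([-0.53641864,  0.13397016,  0.83742425])}
```

View pics/top0.png

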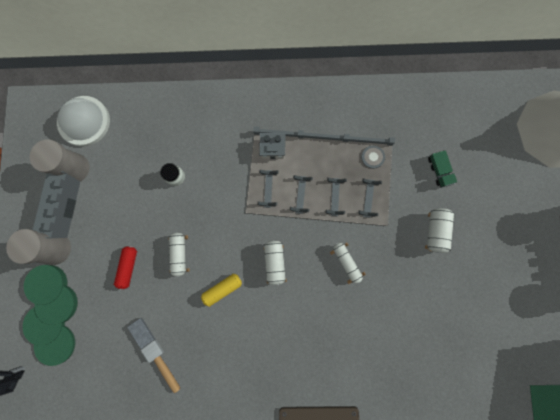

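View pics/side0.png

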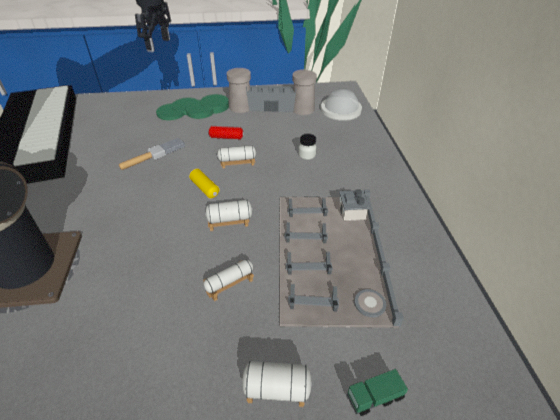

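Top: pump house at (272,145), so behind the +y end saddle4 (268,188); the pad is at (372,157), behind saddle1 (370,198). White tanks are at (178,255), (275,262), (348,263) and (440,230). The red (125,268) and yellow (221,290) ones are decoys. Truck at (442,168). I'll take enlarged crops next to identify and measure.

```bash
python3 - <<'E'
import cv2,numpy as np
def crop(im,x0,x1,y0,y1,s):
    c=cv2.resize(im[y0:y1,x0:x1],None,fx=s,fy=s,interpolation=cv2.INTER_CUBIC)
    for x in range((x0+9)//10*10,x1,10):
        cv2.line(c,(int((x-x0+.5)*s),0),(int((x-x0+.5)*s),8 if x%50 else 16),(0,255,255),1)
        if x%20==0: cv2.putText(c,str(x),(int((x-x0+.5)*s)-9,20),0,.32,(0,255,255),1)
    for y in range((y0+9)//10*10,y1,10):
        cv2.line(c,(0,int((y-y0+.5)*s)),(8,int((y-y0+.5)*s)),(0,255,255),1)
        cv2.putText(c,str(y),(10,int((y-y0+.5)*s)+3),0,.32,(0,255,255),1)
    return c
def stack(rows):
    w=max(r.shape[1] for r in rows); return np.vstack([cv2.copyMakeBorder(r,0,4,0,w-r.shape[1],0) for r in rows])
t=cv2.imread("pics/top0.png"); s=cv2.imread("pics/side0.png")
A=stack([np.hstack([crop(t,160,200,225,285,4.9),crop(t,255,295,225,285,4.9),crop(t,328,368,225,285,4.9),crop(t,420,460,200,260,4.9)]),crop(t,245,405,165,220,5)])
B=np.hstack([stack([crop(s,200,265,140,170,4.5),crop(s,200,265,192,232,4.5),crop(s,200,265,255,300,4.5)]),stack([crop(s,280,350,195,315,4.5)])])
C=crop(s,235,320,355,410,2.1); B[-C.shape[0]:,-C.shape[1]:]=C if 0 else B[-C.shape[0]:,-C.shape[1]:]
cv2.imwrite("pics/A.png",A);cv2.imwrite("pics/B.png",B);print(A.shape,B.shape)
# white blobs
for n,im in(("top",t),("side",s)):
    h=cv2.cvtColor(im,cv2.COLOR_BGR2HSV); m=((h[...,1]<40)&(h[...,2]>150)).astype(np.uint8)
    m=cv2.morphologyEx(m,cv2.MORPH_CLOSE,np.ones((5,5)))
    k,_,st,ce=cv2.connectedComponentsWithStats(m)
    for i in range(1,k):
        if 200<st[i,4]<4000 and ce[i][1]>100:
            c=cv2.findContours((_==i).astype(np.uint8),0,1)[0][0]; print(n,ce[i].round(1),st[i,4],cv2.minAreaRect(c))
E
```

```text
Traceback (most recent call last):
ValueError: all the input array dimensions except for the concatenation axis must match exactly, but along dimension 0, the array at index 0 has size 529 and the array at index 1 has size 544
```

```bash
cat > h.py <<'E'
import cv2,numpy as np
def crop(im,x0,x1,y0,y1,s):
    c=cv2.resize(im[y0:y1,x0:x1],None,fx=s,fy=s,interpolation=cv2.INTER_CUBIC)
    for x in range((x0+9)//10*10,x1,10):
        cv2.line(c,(int((x-x0+.5)*s),0),(int((x-x0+.5)*s),8 if x%50 else 16),(0,255,255),1)
        if x%20==0: cv2.putText(c,str(x),(int((x-x0+.5)*s)-9,20),0,.32,(0,255,255),1)
    for y in range((y0+9)//10*10,y1,10):
        cv2.line(c,(0,int((y-y0+.5)*s)),(8,int((y-y0+.5)*s)),(0,255,255),1)
        cv2.putText(c,str(y),(10,int((y-y0+.5)*s)+3),0,.32,(0,255,255),1)
    return c
def stack(rows):
    w=max(r.shape[1] for r in rows); return np.vstack([cv2.copyMakeBorder(r,0,4,0,w-r.shape[1],0) for r in rows])
def hst(rows):
    w=max(r.shape[0] for r in rows); return np.hstack([cv2.copyMakeBorder(r,0,w-r.shape[0],0,4,0) for r in rows])
E
python3 - <<'E'
from h import *
t=cv2.imread("pics/top0.png"); s=cv2.imread("pics/side0.png")
A=stack([np.hstack([crop(t,160,200,225,285,4.9),crop(t,255,295,225,285,4.9),crop(t,328,368,225,285,4.9),crop(t,420,460,200,260,4.9)]),crop(t,245,405,165,220,5)])
B=hst([stack([crop(s,200,265,140,170,3.8),crop(s,200,265,192,232,3.8),crop(s,200,265,255,300,3.8),crop(s,235,320,355,410,2.5)]),crop(s,280,350,195,315,4.9)])
cv2.imwrite("pics/A.png",A);cv2.imwrite("pics/B.png",B);print(A.shape,B.shape)
# white blobs
for n,im in(("top",t),("side",s)):
    h=cv2.cvtColor(im,cv2.COLOR_BGR2HSV); m=((h[...,1]<40)&(h[...,2]>150)).astype(np.uint8)
    m=cv2.morphologyEx(m,cv2.MORPH_CLOSE,np.ones((5,5)))
    k,_,st,ce=cv2.connectedComponentsWithStats(m)
    for i in range(1,k):
        if 200<st[i,4]<4000 and ce[i][1]>100:
            c=cv2.findContours((_==i).astype(np.uint8),0,1)[0][0]; print(n,ce[i].round(1),st[i,4],cv2.minAreaRect(c))
E
```

```text
(577, 800, 3) (591, 598, 3)
top [ 87.7 116.9] 1366 ((87.54842376708984, 119.64602661132812), (48.14592361450195, 41.34504318237305), 86.90594482421875)
top [445.4 229.6] 512 ((445.4450988769531, 229.49391174316406), (13.803942680358887, 41.08053207397461), 6.34019136428833)
top [177.9 254.1] 497 ((178.0, 253.5), (41.0, 12.0), 90.0)
top [276.6 262.3] 532 ((276.4618835449219, 261.96697998046875), (42.178253173828125, 13.608186721801758), 85.91438293457031)
top [349.8 262.7] 328 ((349.57550048828125, 262.2358703613281), (42.93083190917969, 8.54731559753418), 60.945396423339844)
top [151.9 351.2] 209 ((151.53846740722656, 351.3077087402344), (13.867505073547363, 15.531606674194336), 56.30992889404297)
side [ 45.3 123.7] 1718 ((42.636940002441406, 118.34832763671875), (36.113460540771484, 72.48975372314453), 11.11303997039795)
side [342. 106.] 920 ((341.3000183105469, 106.60000610351562), (31.752164840698242, 36.671512603759766), 63.43495178222656)
side [307.4 151.7] 205 ((307.5, 152.0), (14.0, 15.0), 90.0)
side [236.3 153. ] 475 ((236.05738830566406, 153.1311492919922), (13.127683639526367, 38.2966194152832), 84.80557250976562)
side [228.3 211.4] 814 ((228.49725341796875, 211.47398376464844), (18.738576889038086, 45.694908142089844), 83.9909896850586)
side [354.9 214.5] 255 ((355.0, 214.5), (11.0, 22.0), 90.0)
side [227.8 276. ] 694 ((228.20001220703125, 275.8999938964844), (14.310833930969238, 53.218414306640625), 63.43495178222656)
side [370.7 302.8] 266 ((370.9000244140625, 302.2000427246094), (19.677398681640625, 17.441329956054688), 26.56505012512207)
side [276.8 383.4] 2117 ((276.6235046386719, 383.3941345214844), (67.72300720214844, 33.056190490722656), 4.39870548248291)
```

View pics/A.png

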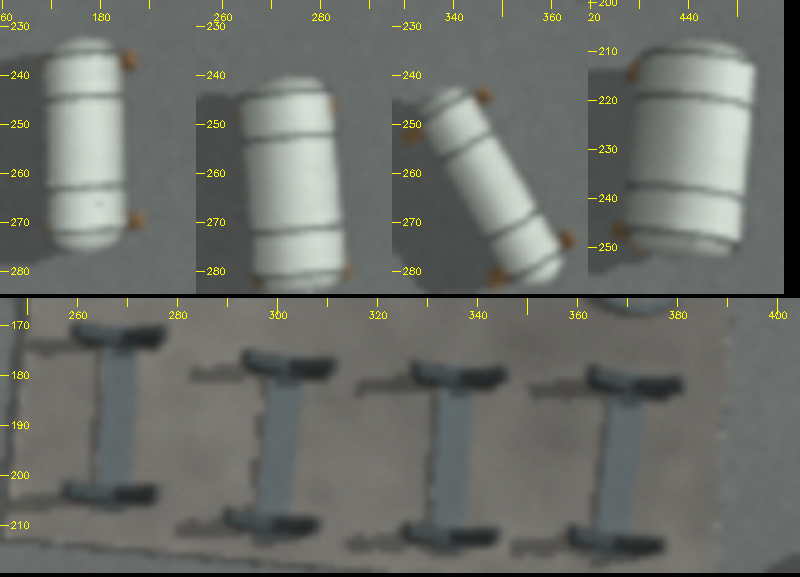

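View pics/B.png

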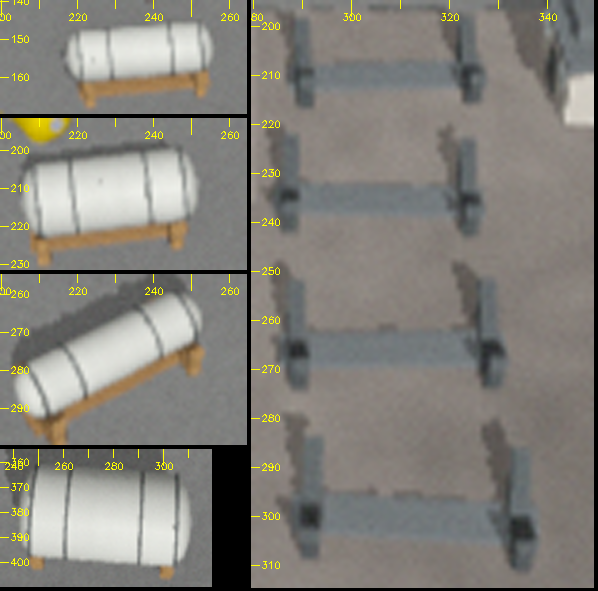

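Top crop: widths in pixels are about 16 at (177,254), 18.6 at (275,262), 12 at (349,262) and 24 at (440,230). That makes them tank38, tank46, tank30 and tank54 in that order. The saddle V blocks read clearly in both crops, and the saddles look individually offset. I'll fit models in both views.

```bash
cat > fit.py <<'E'
from h import *
from bench import eyes
from scipy.optimize import minimize,least_squares
P={n:eyes.camera_params(n) for n in("top","side")}
def proj(p,X):
    c=np.atleast_2d(X)@p["R"].T+p["t"]; c=c@p["intrinsics"].T; return c[:,:2]/c[:,2:]
def cyl(x,y,z,a,D):
    r=D/2;th=np.linspace(0,2*np.pi,24,endpoint=False);pts=[]
    for xi,ri in((-55,.35*r),(-52,.75*r),(-46,r),(46,r),(52,.75*r),(55,.35*r)):
        pts.append(np.c_[np.full(24,xi),ri*np.cos(th),ri*np.sin(th)])
    q=np.vstack(pts)/1000;c,s=np.cos(a),np.sin(a)
    return q@np.array([[c,s,0],[-s,c,0],[0,0,1]])+[x,y,z]
def back(p,uv,z):
    d=p["R"].T@np.linalg.inv(p["intrinsics"])@[*uv,1]; o=-p["R"].T@p["t"]; return o+d*(z-o[2])/d[2]
E
python3 - <<'E'
from fit import *
t=cv2.imread("pics/top0.png"); s=cv2.imread("pics/side0.png")
def mask(im,c):
    h=cv2.cvtColor(im,cv2.COLOR_BGR2HSV); m=((h[...,1]<45)&(h[...,2]>135)).astype(np.uint8)
    m=cv2.morphologyEx(m,cv2.MORPH_CLOSE,np.ones((7,7))); w=np.zeros_like(m); cv2.circle(w,c,42,1,-1)
    k,l,st,ce=cv2.connectedComponentsWithStats(m*w); i=1+np.argmax(st[1:,4]); return (l==i).astype(np.uint8)
def fillh(p,X):
    S=4;m=np.zeros((420*S,560*S),np.uint8); u=((proj(p,X)+.5)*S).astype(np.int32); cv2.fillConvexPoly(m,cv2.convexHull(u),255); return cv2.resize(m,(560,420),interpolation=cv2.INTER_AREA)/255.
for nm,D,ct,cs in(("tank38",38,(177,254),(236,153)),("tank46",46,(275,262),(228,211)),("tank30",30,(349,262),(228,276)),("tank54",54,(440,230),(277,383))):
    M={"top":mask(t,ct),"side":mask(s,cs)}
    z=D/2000+.014; x0=back(P["top"],ct,z)
    v=np.argwhere(M["top"]);ax=np.linalg.svd(v-v.mean(0),full_matrices=False)[2][0]; a0=np.arctan2(ax[1],ax[0])
    f=lambda q:sum(np.abs(fillh(P[n],cyl(q[0],q[1],q[2],q[3],q[4]*1000))-M[n]).sum() for n in M)
    q0=np.array([x0[0],x0[1],z,a0,D/1000]);best=None
    sim=np.vstack([q0]+[q0+d for d in np.diag([.008,.008,.008,.12,.004])])
    r=minimize(f,q0,method="Nelder-Mead",options=dict(initial_simplex=sim,maxiter=400))
    r=minimize(f,r.x,method="Nelder-Mead",options=dict(initial_simplex=np.vstack([r.x]+[r.x+d for d in np.diag([-.004,.004,.004,.05,.002])]),maxiter=300))
    q=r.x;print(nm,"xyz",q[:3].round(4),"yaw",np.degrees(q[3]).round(1),"D",q[4].round(4),"err",r.fun.round(0),M["top"].sum(),M["side"].sum(), "exp z",)
# saddles: block mid-top points
T={4:[(268.2,172.3),(266.5,203.5)],3:[(302.3,177.7),(298.7,209.5)],2:[(336.3,180.1),(334.5,212.3)],1:[(371.4,181.1),(367.6,213.7)]}
for k,(u,l) in T.items():
    a=back(P["top"],u,.026);b=back(P["top"],l,.026);m=(a+b)/2;d=a-b
    print("saddle",k,m.round(4),"len",np.hypot(*d[:2]).round(4),"yaw",np.degrees(np.arctan2(d[1],d[0])).round(1), "side px",proj(P["side"],m-[0,0,.015]).round(1))
E
```

```text
tank38 xyz [0.4713 0.3409 0.0352] yaw 1.4 D 0.0343 err 182.0 561 584 exp z
tank46 xyz [0.4447 0.0933 0.041 ] yaw 4.7 D 0.0421 err 242.0 612 912 exp z
tank30 xyz [ 0.4423 -0.0878  0.031 ] yaw 27.0 D 0.0263 err 265.0 386 852 exp z
tank54 xyz [ 0.5151 -0.3159  0.0441] yaw -9.8 D 0.0487 err 434.0 607 2252 exp z
saddle 4 [0.6366 0.1131 0.026 ] len 0.0823 yaw -3.9 side px [[307.1 209.4]]
saddle 3 [0.6194 0.0279 0.026 ] len 0.0838 yaw -7.9 side px [[305.8 234.8]]
saddle 2 [ 0.6104 -0.0612  0.026 ] len 0.0841 yaw -5.5 side px [[308.3 265.3]]
saddle 1 [ 0.605  -0.1478  0.026 ] len 0.0855 yaw -9.6 side px [[312.9 299.7]]
```

Request:
move_arm(commands=[{"linear": [-4.32,-2.53,0],"rotation": [0,0,-8],"hand": 1},{"linear": [-3.93,-3.11,0],"rotation": [0,0,-8],"hand": 1},{"linear": [-3.46,-3.63,0],"rotation": [0,0,-8],"hand": 1},{"linear": [-2.9,-4.1,0],"rotation": [0,0,0],"hand": 1},{"linear": [-2.9,-4.1,0],"rotation": [0,0,0],"hand": 1},{"linear": [-2.9,-4.1,0],"rotation": [0,0,0],"hand": 1},{"linear": [-2.9,-4.1,0],"rotation": [0,0,0],"hand": 1},{"linear": [0,0,0],"rotation": [0,0,0],"hand": 1}])

```text
t: 1.1
tcp_pos: [0.4771, 0.3333, 0.2251]
tcp_rot: [-0.003, -0.02, 1.0, -0.003]
force: [-0.7, 0.5, -0.2]
opening: 0.0857
```

```bash
cat > w.py <<'E'
from fit import *
from bench import manip
import pickle,sys
def shot(tag):
    s=manip.read_state(); p=eyes.camera_params("wrist"); im=eyes.get_image("wrist")[:,:,::-1].copy()
    cv2.imwrite(f"pics/{tag}.png",im); pickle.dump(p,open(f"pics/{tag}.pkl","wb"))
    R=s["tcp_rot"];h=np.degrees(2*np.arctan2(R[2],R[1]))
    print("t",s["t"],"tcp",s["tcp_pos"].round(4),"heading",h%360, "tilt",np.round([R[0],R[3]],4),"op",round(s["opening"],4),"cam",(-p["R"].T@p["t"]).round(3),"axis",p["R"][2].round(3))
    return p,im
E
python3 -c "
from w import *
shot('w38')"
```

```text
t 1.1 tcp [0.4771 0.3333 0.2251] heading 182.23732878219477 tilt [-0.0034 -0.0033] op 0.0857 cam [0.402 0.331 0.368] axis [ 0.291  0.005 -0.957]
```

View pics/w38.png

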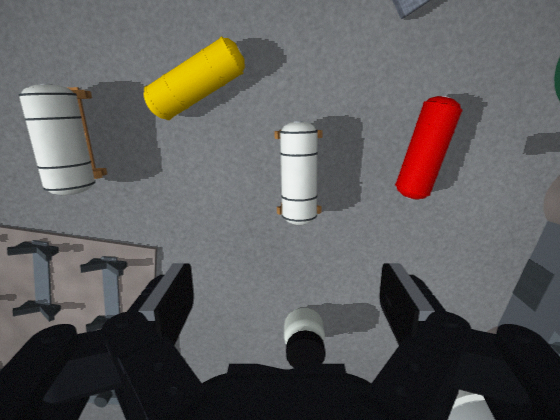

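The wrist view shows tank38 with ends at (298,122) and (300,223) and tank46 with ends at (50,86) and (68,193). Yellow (195,78) and red (429,147) are the decoys. I'll triangulate against the top view.

```bash
cat >> fit.py <<'E'
def tri(obs):
    A=[];b=[]
    for p,uv in obs:
        o=-p["R"].T@p["t"]; d=p["R"].T@np.linalg.inv(p["intrinsics"])@[*uv,1]; d/=np.linalg.norm(d); N=np.eye(3)-np.outer(d,d); A.append(N); b.append(N@o)
    x=np.linalg.lstsq(np.vstack(A),np.hstack(b),rcond=None)[0]
    return x.round(4),[ (proj(p,x)[0]-uv).round(1).tolist() for p,uv in obs]
E
python3 - <<'E'
from fit import *
import pickle
W=pickle.load(open("pics/w38.pkl","rb"));T=P["top"];S=P["side"]
def tank(n,te,we,z):
    r=[tri([(T,a),(W,b)]) for a,b in zip(te,we)]
    a,b=[back(W,x,z) for x in we]; d=b-a
    print(n,r,"wrist@z",((a+b)/2).round(4),"len",np.linalg.norm(d).round(4),"yaw",np.degrees(np.arctan2(d[1],d[0])).round(1))
tank("38",[(177,275.5),(176.9,232.3)],[(298.3,122),(299.5,223.5)],.0312)
tank("46",[(275.7,283.7),(273.7,240.2)],[(48,85),(69,194)],.0361)
E
```

```text
38 [(array([0.4166, 0.342 , 0.032 ]), [[0.1, 0.4], [0.2, 1.0]]), (array([0.5276, 0.3484, 0.0219]), [[-0.3, -0.2], [-0.6, -0.6]])] wrist@z [0.4703 0.3452 0.0312] len 0.1094 yaw 3.6
46 [(array([0.3916, 0.0956, 0.0343]), [[0.0, 0.6], [0.3, 1.5]]), (array([0.5003, 0.0987, 0.0342]), [[0.0, 0.0], [0.0, 0.0]])] wrist@z [0.445  0.0984 0.0361] len 0.1096 yaw 1.7
```

Request:
move_arm(commands=[{"linear": [0.6,1.2,5.3],"rotation": [0,0,0],"hand": 1},{"linear": [0,0,5.3],"rotation": [0,0,0],"hand": 1},{"linear": [0,0,5.3],"rotation": [0,0,0],"hand": 1},{"linear": [0,0,3],"rotation": [0,0,0],"hand": 0.6},{"linear": [0,0,0],"rotation": [0,0,0],"hand": 0.6}], squeeze=30)

```text
t: 1.78
tcp_pos: [0.4646, 0.3515, 0.0319]
tcp_rot: [-0.003, -0.023, 1.0, -0.002]
force: [-0.3, 0.9, 0.1]
opening: 0.0682
```

Request:
move_arm(commands=[{"linear": [-0.6,-0.6,0],"rotation": [0,0,0],"hand": 0.6},{"linear": [0,0,2.1],"rotation": [0,0,0],"hand": 0.6},{"linear": [0,0,0],"rotation": [0,0,0],"hand": 0.6}])

```text
t: 2.15
tcp_pos: [0.4728, 0.3478, 0.0136]
tcp_rot: [-0.0, -0.024, 1.0, -0.0]
force: [-0.1, -0.4, -0.3]
opening: 0.0684
```

Request:
move_arm(commands=[{"linear": [0.2,-0.2,0.2],"rotation": [0,0,0],"hand": 0.3},{"linear": [0,0,0],"rotation": [0,0,0],"hand": -1},{"linear": [0,0,0],"rotation": [0,0,0],"hand": -1},{"linear": [0,0,0],"rotation": [0,0,0],"hand": -1},{"linear": [0,0,0],"rotation": [0,0,0],"hand": -1}])

```text
t: 2.78
tcp_pos: [0.4722, 0.3459, 0.0133]
tcp_rot: [0.001, -0.024, 1.0, 0.001]
force: [-0.4, 0.3, -0.8]
opening: 0.0367
```

Request:
move_arm(commands=[{"linear": [0,0,-4],"rotation": [0,0,0],"hand": -1},{"linear": [0,0,-6],"rotation": [0,0,0],"hand": -1},{"linear": [0,0,-6],"rotation": [0,0,0],"hand": -1},{"linear": [-1.4,-5.7,-6],"rotation": [0,0,0],"hand": -1},{"linear": [-1.4,-5.7,0],"rotation": [0,0,0],"hand": -1},{"linear": [-1.4,-5.7,0],"rotation": [0,0,0],"hand": -1},{"linear": [-1.4,-5.7,0],"rotation": [0,0,0],"hand": -1},{"linear": [-1.4,-5.7,0],"rotation": [0,0,0],"hand": -1},{"linear": [-1.4,-5.7,0],"rotation": [0,0,0],"hand": -1},{"linear": [0,0,0],"rotation": [0,0,10],"hand": -1},{"linear": [0,0,0],"rotation": [0,0,0],"hand": -1}])

```text
t: 4.15
tcp_pos: [0.5712, 0.0139, 0.2243]
tcp_rot: [0.004, 0.064, 0.998, 0.001]
force: [-0.1, -0.4, -0.9]
opening: 0.0368
```

```bash
python3 -c "
from w import *
shot('wy')"
```

```text
t 4.15 tcp [0.5712 0.0139 0.2243] heading 172.70612140429083 tilt [0.0036 0.0013] op 0.0368 cam [0.494 0.023 0.366] axis [ 0.303 -0.036 -0.952]
```

View pics/wy.png

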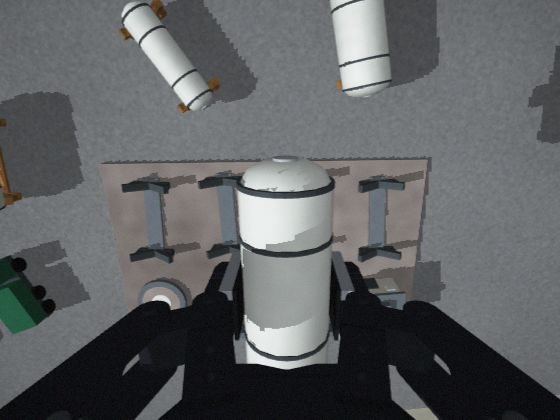

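The yard from above: saddle1 blocks at (145,186)/(152,254), saddle2 at (220,182)/(225,250), saddle4 at (381,185)/(376,252). Saddle3 is hidden by the held tank. Enlarging.

```bash
python3 -c "
from h import *
w=cv2.imread('pics/wy.png')
cv2.imwrite('pics/wyc.png',hst([crop(w,115,245,170,270,3.8),crop(w,350,415,170,270,3.8)]))"
```

```text
(no output)
```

View pics/wyc.png

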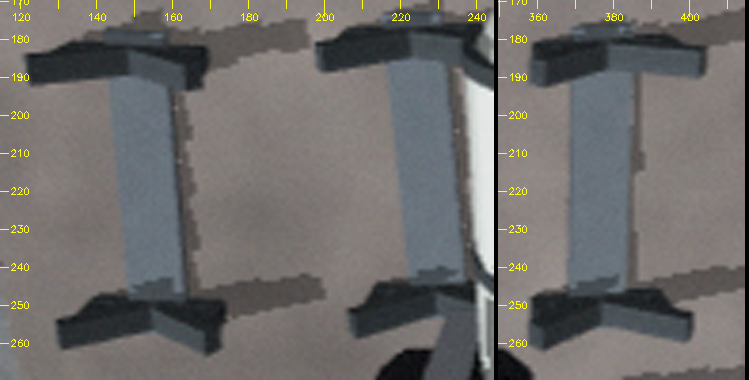

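```bash
python3 - <<'E'
from fit import *
import pickle
W=pickle.load(open("pics/wy.pkl","rb"));T=P["top"]
V={1:[(148.7,185.8),(154,252.1)],4:[(378.4,185.3),(376.3,251.9)],2:[(222,182),(228,249)]}
St={1:[(151,190.6),(155.6,244.5)],4:[(376.6,190),(375.6,245)],2:[(224,186),(228.7,243)]}
for k in V:
    for nm,q,z in(("V",V[k],.014),("strip",St[k],.009)):
        a,b=[back(W,x,z) for x in q];d=b-a;m=(a+b)/2;print(k,nm,m.round(4),"len",np.linalg.norm(d).round(4),"yaw",np.degrees(np.arctan2(d[1],d[0])).round(1))
def model(c,a):
    ca,sa=np.cos(a),np.sin(a);L=[]
    for s in(-1,1):
        for e in(38,46):
            L.append([(s*e,-22,24),(s*e,0,8),(s*e,22,24)])
        for y,z in((-22,24),(0,8),(22,24)): L.append([(s*38,y,z),(s*46,y,z)])
    L.append([(-38,0,3),(38,0,3)])
    return [np.array(l)/1000@np.array([[ca,sa,0],[-sa,ca,0],[0,0,1]])+[c[0],c[1],.006] for l in L]
poses={4:(.635,.112,-5),3:(.619,.027,-6.5),2:(.611,-.061,-6.5),1:(.605,-.149,-8)}
w=cv2.imread("pics/wy.png");t=cv2.imread("pics/top0.png")
def ov(im,p,x0,x1,y0,y1,s):
    c=cv2.resize(im[y0:y1,x0:x1],None,fx=s,fy=s,interpolation=cv2.INTER_CUBIC)
    for k,(x,y,a) in poses.items():
        for l in model((x,y),np.radians(a)):
            u=((proj(p,l)+.5-[x0,y0])*s).astype(np.int32); cv2.polylines(c,[u],False,(0,255,255),1)
    return c
cv2.imwrite("pics/ov.png",stack([hst([ov(w,W,115,245,170,270,3.1),ov(w,W,350,415,170,270,3.1)]),ov(t,T,245,405,162,220,4.5)]))
E
```

```text
1 V [ 0.6041 -0.148   0.014 ] len 0.0822 yaw -10.3
1 strip [ 0.6038 -0.1476  0.009 ] len 0.0676 yaw -9.9
4 V [0.6374 0.113  0.014 ] len 0.0828 yaw -4.0
4 strip [0.6374 0.1129 0.009 ] len 0.0692 yaw -3.4
2 V [ 0.6109 -0.0622  0.014 ] len 0.0825 yaw -5.8
2 strip [ 0.6112 -0.0616  0.009 ] len 0.071 yaw -6.1
```

View pics/ov.png

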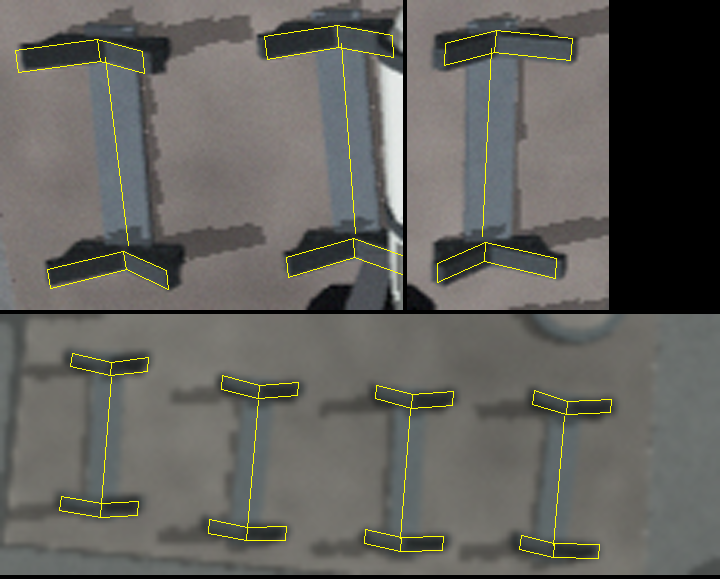

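Request:
move_arm(commands=[{"linear": [-2.5,-3.5,4],"rotation": [0,0,-1.3],"hand": -1},{"linear": [-2.5,-3.5,4],"rotation": [0,0,0],"hand": -1},{"linear": [0,0,3],"rotation": [0,0,0],"hand": -1},{"linear": [0,0,0],"rotation": [0,0,0],"hand": -1},{"linear": [0,0,0],"rotation": [0,0,0],"hand": -1}])

```text
t: 4.82
tcp_pos: [0.6173, -0.058, 0.1151]
tcp_rot: [0.007, 0.041, 0.999, 0.001]
force: [0.5, -0.6, 0.9]
opening: 0.0372
```

Request:
move_arm(commands=[{"linear": [0.5,-0.4,0],"rotation": [0,0.8,1.2],"hand": -1},{"linear": [0,0,3],"rotation": [0,0,0],"hand": -1},{"linear": [0,0,3],"rotation": [0,0,0],"hand": -1},{"linear": [0,0,0],"rotation": [0,0,0],"hand": -1}])

```text
t: 5.32
tcp_pos: [0.6156, -0.061, 0.0621]
tcp_rot: [0.005, 0.051, 0.999, -0.0]
force: [0.5, 0.6, -0.4]
opening: 0.037
```

Request:
move_arm(commands=[{"linear": [0.4,0,0],"rotation": [0,0.5,0],"hand": -1},{"linear": [0,0,2],"rotation": [0,0,0],"hand": -1},{"linear": [0,0,1.2],"rotation": [0,0,0],"hand": -1},{"linear": [0,0,0],"rotation": [0,0,0],"hand": -1}])

```text
t: 5.82
tcp_pos: [0.6142, -0.0611, 0.0331]
tcp_rot: [0.004, 0.051, 0.999, -0.001]
force: [-0.6, -0.1, -0.6]
opening: 0.0373
```

Request:
move_arm(commands=[{"linear": [0.3,-0.05,0.7],"rotation": [0,0.4,0],"hand": -1},{"linear": [0,0,0.5],"rotation": [0,0,0],"hand": -1},{"linear": [0,0,0.1],"rotation": [0,0,0],"hand": -1},{"linear": [0,0,0],"rotation": [0,0,0],"hand": -1}])

```text
t: 6.32
tcp_pos: [0.6113, -0.0615, 0.0193]
tcp_rot: [0.001, 0.051, 0.999, -0.001]
force: [0.9, -0.2, -1.0]
opening: 0.0367
```

Request:
move_arm(commands=[{"linear": [0,0,0.15],"rotation": [0,0,0],"hand": -1},{"linear": [0,0,0],"rotation": [0,0,0],"hand": -1}])

```text
t: 6.58
tcp_pos: [0.6121, -0.0613, 0.0191]
tcp_rot: [0.001, 0.051, 0.999, -0.001]
force: [0.6, 0.2, -0.8]
opening: 0.0369
```

Request:
move_arm(commands=[{"linear": [0,0,0.2],"rotation": [0,0,0],"hand": -1},{"linear": [0,0,0],"rotation": [0,0,0],"hand": -1}])

```text
t: 6.82
tcp_pos: [0.6128, -0.0612, 0.0189]
tcp_rot: [0.002, 0.05, 0.999, -0.0]
force: [-0.3, 0.3, -0.7]
opening: 0.0369
```

Request:
move_arm(commands=[{"linear": [0,0,0.4],"rotation": [0,0,0],"hand": -1},{"linear": [0,0,0],"rotation": [0,0,0],"hand": -1}])

```text
t: 7.08
tcp_pos: [0.6137, -0.0614, 0.0193]
tcp_rot: [0.001, 0.05, 0.999, -0.001]
force: [-0.9, -0.6, -1.8]
opening: 0.0372
```

Request:
move_arm(commands=[{"linear": [0,0,0],"rotation": [0,0,0],"hand": 0.0},{"linear": [0,0,0],"rotation": [0,0,0],"hand": 0.2},{"linear": [0,0,0],"rotation": [0,0,0],"hand": 0.4},{"linear": [0,0,0],"rotation": [0,0,0],"hand": 0.4}])

```text
t: 7.58
tcp_pos: [0.6132, -0.0616, 0.0177]
tcp_rot: [0.001, 0.05, 0.999, -0.001]
force: [-0.3, 0.4, 0.3]
opening: 0.06
```

Request:
move_arm(commands=[{"linear": [0,0,-4],"rotation": [0,0,0],"hand": 0.4},{"linear": [0,0,-6],"rotation": [0,0,0],"hand": 0.6},{"linear": [0,0,-5],"rotation": [0,0,0],"hand": 1},{"linear": [4.5,3.5,-3],"rotation": [0,0,0],"hand": 1},{"linear": [4.5,3.5,0],"rotation": [0,0,0],"hand": 1},{"linear": [4.5,3.5,0],"rotation": [0,0,0],"hand": 1},{"linear": [4.5,3.5,0],"rotation": [0,0,0],"hand": 1},{"linear": [0,0,0],"rotation": [0,0,-8.5],"hand": 1},{"linear": [0,0,0],"rotation": [0,0,0],"hand": 1}])

```text
t: 8.7
tcp_pos: [0.4448, 0.0986, 0.2013]
tcp_rot: [0.002, -0.024, 1.0, 0.0]
force: [0.4, -0.3, 0.0]
opening: 0.0852
```

```bash
python3 -c "
from w import *
shot('w46')"
```

```text
t 8.7 tcp [0.4448 0.0986 0.2013] heading 182.79537455002932 tilt [0.0017 0.0003] op 0.0852 cam [0.368 0.094 0.344] axis [ 0.301  0.015 -0.954]
```

View pics/w46.png

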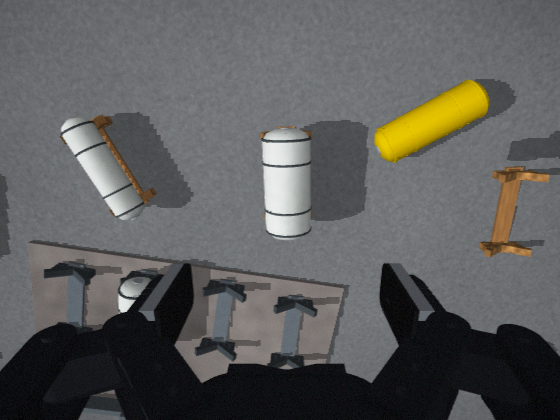

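Wrist view: tank46 ends at (286,127) and (289,239), tank30 ends at (69,118) and (135,220), tank38 lying in saddle2 at (130,290), saddle3 blocks at (224,290) and (216,348).

```bash
python3 - <<'E'
from fit import *
import pickle
W=pickle.load(open("pics/w46.pkl","rb"));W2=pickle.load(open("pics/w38.pkl","rb"));T=P["top"]
for n,te,we,z in(("46",[(275.7,283.7),(273.7,240.2)],[(286.3,126.5),(288.8,239.5)],.0361),("30",[(359.3,282.3),(338.3,242.5)],[(68,118),(136,220.5)],.0263)):
    if n=="30": te=te
    a,b=[back(W,x,z) for x in we];d=b-a
    print(n,[tri([(T,x),(W,y)]) for x,y in zip(te,we)],((a+b)/2).round(4),np.linalg.norm(d).round(4),np.degrees(np.arctan2(d[1],d[0])).round(1))
print(tri([(W,(286.3,126.5)),(W2,(48,85))]),tri([(W,(288.8,239.5)),(W2,(69,194))]))
print("s3 px model vertex",[proj(W,[.619+s*.042*np.cos(-.12),.028-s*.005,.014])[0].round(1) for s in(-1,1)])
E
```

```text
46 [(array([ 0.3913,  0.0966, -0.0061]), [[0.2, 0.1], [0.6, 0.2]]), (array([0.5   , 0.1011, 0.0403]), [[-1.1, -0.0], [-2.7, -0.2]])] [0.4451 0.0999 0.0361] 0.114 4.1
30 [(array([ 0.3917, -0.1109,  0.0275]), [[0.1, 0.2], [0.3, 0.6]]), (array([ 0.494 , -0.0628,  0.0176]), [[-0.7, -0.7], [-1.8, -1.7]])] [ 0.4418 -0.0844  0.0263] 0.1152 28.6
(array([0.3893, 0.0957, 0.0343]), [[-0.2, 1.0], [0.0, -0.9]]) (array([0.4987, 0.1039, 0.0421]), [[0.1, -0.6], [-0.2, 0.6]])
s3 px model vertex [array([224.6, 288.5]), array([217.2, 346.8])]
```

Request:
move_arm(commands=[{"linear": [0,0,5.5],"rotation": [0,0,-1],"hand": 1},{"linear": [0,0,5.5],"rotation": [0,0,0],"hand": 1},{"linear": [0,0,3],"rotation": [0,0,0],"hand": 0.8},{"linear": [0,0,0],"rotation": [0,0,0],"hand": 0.8}])

```text
t: 9.25
tcp_pos: [0.4492, 0.0967, 0.0592]
tcp_rot: [0.004, -0.026, 1.0, 0.0]
force: [-0.0, -0.4, 1.1]
opening: 0.0767
```

Request:
move_arm(commands=[{"linear": [0.4,0.3,0],"rotation": [0,0.5,0],"hand": 0.8},{"linear": [0,0,2.5],"rotation": [0,0,0],"hand": 0.8},{"linear": [0,0,1.7],"rotation": [0,0,0],"hand": 0.8},{"linear": [0,0,0],"rotation": [0,0,0],"hand": 0.8}])

```text
t: 9.75
tcp_pos: [0.4511, 0.0993, 0.0232]
tcp_rot: [0.005, -0.024, 1.0, 0.0]
force: [0.1, 0.9, -0.2]
opening: 0.0768
```

Request:
move_arm(commands=[{"linear": [0.7,0,0.4],"rotation": [0,0.6,0],"hand": 0.8},{"linear": [0,0,0.4],"rotation": [0,0,0],"hand": 0.5},{"linear": [0,0,0],"rotation": [0,0,0],"hand": 0.3}])

```text
t: 10.12
tcp_pos: [0.4463, 0.099, 0.0182]
tcp_rot: [0.003, -0.024, 1.0, -0.0]
force: [0.5, -0.2, -0.7]
opening: 0.056
```

Request:
move_arm(commands=[{"linear": [0.1,0,0.5],"rotation": [0,0.3,0],"hand": 0.3},{"linear": [0,0,0],"rotation": [0,0,0],"hand": -1},{"linear": [0,0,0],"rotation": [0,0,0],"hand": -1},{"linear": [0,0,0],"rotation": [0,0,0],"hand": -1}])

```text
t: 10.62
tcp_pos: [0.4457, 0.0993, 0.0133]
tcp_rot: [0.0, -0.024, 1.0, 0.0]
force: [-1.0, 0.2, 0.1]
opening: 0.0454
```

Request:
move_arm(commands=[{"linear": [0,0,-4],"rotation": [0,0,0],"hand": -1},{"linear": [0,0,-5],"rotation": [0,0,0],"hand": -1},{"linear": [-4.2,-2,-1],"rotation": [0,0,0],"hand": -1},{"linear": [-4.2,-2,0],"rotation": [0,0,0],"hand": -1},{"linear": [-4.2,-2,0],"rotation": [0,0,0],"hand": -1},{"linear": [-4.2,-2,0],"rotation": [0,0,0],"hand": -1},{"linear": [0,0,0],"rotation": [0,0,10],"hand": -1},{"linear": [0,0,0],"rotation": [0,0,0],"hand": -1}])

```text
t: 11.62
tcp_pos: [0.6202, 0.0244, 0.1134]
tcp_rot: [-0.002, 0.065, 0.998, -0.001]
force: [0.6, -0.4, -1.4]
opening: 0.0453
```

Request:
move_arm(commands=[{"linear": [0,0.35,0],"rotation": [0,0,0],"hand": -1},{"linear": [0,0,3.5],"rotation": [0,0,0],"hand": -1},{"linear": [0,0,3],"rotation": [0,0,0],"hand": -1},{"linear": [0,0,0],"rotation": [0,0,0],"hand": -1}])

```text
t: 12.12
tcp_pos: [0.619, 0.0296, 0.0475]
tcp_rot: [-0.002, 0.06, 0.998, -0.001]
force: [-0.1, -0.3, -0.9]
opening: 0.0452
```

Request:
move_arm(commands=[{"linear": [-0.1,-0.2,0],"rotation": [0,-0.2,0.6],"hand": -1},{"linear": [0,0,1.3],"rotation": [0,0,0],"hand": -1},{"linear": [0,0,0.8],"rotation": [0,0,0],"hand": -1},{"linear": [0,0,0],"rotation": [0,0,0],"hand": -1}])

```text
t: 12.62
tcp_pos: [0.6219, 0.0277, 0.0293]
tcp_rot: [0.003, 0.064, 0.998, -0.001]
force: [1.0, 0.2, -1.5]
opening: 0.0451
```

Request:
move_arm(commands=[{"linear": [0.3,0,0.5],"rotation": [0,0.3,0],"hand": -1},{"linear": [0,0,0.4],"rotation": [0,0,0],"hand": -1},{"linear": [0,0,0],"rotation": [0,0,0],"hand": -1}])

```text
t: 13.0
tcp_pos: [0.6193, 0.028, 0.0204]
tcp_rot: [0.001, 0.064, 0.998, -0.001]
force: [-0.4, 0.2, -0.5]
opening: 0.0453
```

Request:
move_arm(commands=[{"linear": [0.1,0,0.4],"rotation": [0,0,0],"hand": -1},{"linear": [0,0,0],"rotation": [0,0,0],"hand": -1}])

```text
t: 13.25
tcp_pos: [0.6203, 0.028, 0.0208]
tcp_rot: [0.002, 0.065, 0.998, -0.001]
force: [-0.1, -1.2, -0.7]
opening: 0.0451
```

Request:
move_arm(commands=[{"linear": [0.1,0,0.6],"rotation": [0,0,0],"hand": -1},{"linear": [0.1,0,0.3],"rotation": [0,0,0],"hand": -1},{"linear": [0,0,0],"rotation": [0,0,0],"hand": -1}])

```text
t: 13.62
tcp_pos: [0.6221, 0.0279, 0.0195]
tcp_rot: [0.005, 0.066, 0.998, -0.001]
force: [-0.1, -0.1, -0.5]
opening: 0.045
```

Request:
move_arm(commands=[{"linear": [0.3,0,0],"rotation": [0,0.5,0],"hand": -1},{"linear": [0,0,0],"rotation": [0,0,0],"hand": -1}])

```text
t: 13.88
tcp_pos: [0.619, 0.0283, 0.0191]
tcp_rot: [0.001, 0.066, 0.998, -0.001]
force: [-1.6, -0.0, 4.1]
opening: 0.0454
```

Request:
move_arm(commands=[{"linear": [0,0,0],"rotation": [0,0,0],"hand": 0.15},{"linear": [0,0,0],"rotation": [0,0,0],"hand": 0.3},{"linear": [0,0,0],"rotation": [0,0,0],"hand": 0.45},{"linear": [0,0,-4],"rotation": [0,0,0],"hand": 0.45},{"linear": [0,0,-6],"rotation": [0,0,0],"hand": 0.5},{"linear": [0,0,-6],"rotation": [0,0,0],"hand": 1},{"linear": [0.9,-5.9,-4],"rotation": [0,0,0],"hand": 1},{"linear": [0.9,-5.9,0],"rotation": [0,0,0],"hand": 1},{"linear": [0.9,-5.9,0],"rotation": [0,0,0],"hand": 1},{"linear": [0.9,-5.9,0],"rotation": [0,0,0],"hand": 1},{"linear": [0.9,-5.9,0],"rotation": [0,0,0],"hand": 1},{"linear": [0.9,-5.9,0],"rotation": [0,0,0],"hand": 1}])

```text
t: 15.38
tcp_pos: [0.5204, -0.3139, 0.2198]
tcp_rot: [0.001, 0.061, 0.998, -0.002]
force: [0.7, 0.3, -0.3]
opening: 0.0856
```

Request:
move_arm(commands=[{"linear": [0,0,0],"rotation": [0,0,2],"hand": 1},{"linear": [0,0,0],"rotation": [0,0,0],"hand": 1}])

```text
t: 15.62
tcp_pos: [0.5187, -0.3175, 0.2193]
tcp_rot: [0.001, 0.082, 0.997, -0.002]
force: [0.7, 0.5, 0.1]
opening: 0.0854
```

```bash
python3 -c "
from w import *
shot('w54')"
```

```text
t 15.625 tcp [ 0.5187 -0.3175  0.2193] heading 170.5841187547514 tilt [ 0.0006 -0.0023] op 0.0854 cam [ 0.443 -0.305  0.362] axis [ 0.295 -0.053 -0.954]
```

View pics/w54.png

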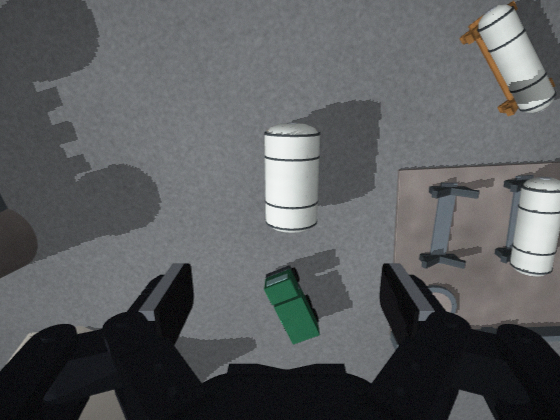

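tank54 ends at (292,123) and (291,231). The truck at (293,305) is clear beyond it. tank38 lies in saddle2 at (537,227).

```bash
python3 - <<'E'
from fit import *
import pickle
W=pickle.load(open("pics/w54.pkl","rb"));W2=pickle.load(open("pics/wy.pkl","rb"));T=P["top"]
def f(n,we,z,W=W):
    a,b=[back(W,x,z) for x in we];d=b-a
    print(n,((a+b)/2).round(4),np.linalg.norm(d).round(4),np.degrees(np.arctan2(d[1],d[0])).round(1))
f("54",[(292,123),(291,231.5)],.041)
print(tri([(T,(439.3,251.5)),(W,(292,123))]),tri([(T,(440.9,207.7)),(W,(291,231.5))]))
f("38 placed",[(543,178),(533,275)],.0372)
f("truck far/near",[(282,275),(305,337)],.04)
E
```

```text
54 [ 0.5165 -0.3128  0.041 ] 0.1127 -9.6
(array([ 0.4617, -0.3035,  0.0509]), [[0.0, 0.5], [0.1, 1.4]]) (array([ 0.5728, -0.3219,  0.0375]), [[0.2, -0.3], [0.3, -0.7]])
38 placed [ 0.6135 -0.0598  0.0372] 0.1128 -1.6
truck far/near [ 0.6662 -0.334   0.04  ] 0.088 8.7
```

Request:
move_arm(commands=[{"linear": [0.3,0.45,3],"rotation": [0,0,0],"hand": 1},{"linear": [0,0,5.5],"rotation": [0,0,0],"hand": 1},{"linear": [0,0,4],"rotation": [0,0,0],"hand": 1},{"linear": [0,0,0],"rotation": [0,0,0],"hand": 1}])

```text
t: 16.18
tcp_pos: [0.5203, -0.3073, 0.0933]
tcp_rot: [0.002, 0.076, 0.997, -0.003]
force: [0.3, 0.1, -0.0]
opening: 0.0859
```

Request:
move_arm(commands=[{"linear": [0.3,-0.55,0],"rotation": [0,0.2,0.7],"hand": 1},{"linear": [0,0,3],"rotation": [0,0,0],"hand": 1},{"linear": [0,0,2.5],"rotation": [0,0,0],"hand": 1},{"linear": [0,0,0],"rotation": [0,0,0],"hand": 1}])

```text
t: 16.68
tcp_pos: [0.5225, -0.3157, 0.0475]
tcp_rot: [0.007, 0.081, 0.997, -0.008]
force: [-0.4, 0.2, 0.1]
opening: 0.0854
```

Request:
move_arm(commands=[{"linear": [0.6,0.2,0.5],"rotation": [-0.9,0.7,0],"hand": 1},{"linear": [0,0,1.3],"rotation": [0,0,0],"hand": 1},{"linear": [0,0,0.8],"rotation": [0,0,0],"hand": 1},{"linear": [0,0,0],"rotation": [0,0,0],"hand": 1}])

```text
t: 17.18
tcp_pos: [0.5194, -0.315, 0.0253]
tcp_rot: [0.004, 0.081, 0.997, -0.002]
force: [0.2, -0.4, -0.5]
opening: 0.0856
```

Request:
move_arm(commands=[{"linear": [0.3,0.15,0.4],"rotation": [-0.2,0.4,0],"hand": 1},{"linear": [0,0,0.4],"rotation": [0,0,0],"hand": 1},{"linear": [0,0,0],"rotation": [0,0,0],"hand": 0.5},{"linear": [0,0,0],"rotation": [0,0,0],"hand": -1},{"linear": [0,0,0],"rotation": [0,0,0],"hand": -1},{"linear": [0,0,0],"rotation": [0,0,0],"hand": -1}], squeeze=35)

```text
t: 17.92
tcp_pos: [0.5168, -0.3128, 0.0172]
tcp_rot: [0.001, 0.081, 0.997, 0.001]
force: [-0.1, -0.6, -0.3]
opening: 0.0533
```

Request:
move_arm(commands=[{"linear": [0,0,-4],"rotation": [0,0,0],"hand": -1},{"linear": [0,0,-6],"rotation": [0,0,0],"hand": -1},{"linear": [0,0,-5],"rotation": [0,0,0],"hand": -1},{"linear": [-0.6,5.4,-2],"rotation": [0,0,0],"hand": -1},{"linear": [-0.6,5.4,0],"rotation": [0,0,0],"hand": -1},{"linear": [-0.6,5.4,0],"rotation": [0,0,0],"hand": -1},{"linear": [-0.6,5.4,0],"rotation": [0,0,0],"hand": -1},{"linear": [-0.6,5.4,0],"rotation": [0,0,0],"hand": -1},{"linear": [-0.6,5.4,0],"rotation": [0,0,0],"hand": -1},{"linear": [-0.6,5.4,0],"rotation": [0,0,0],"hand": -1},{"linear": [0,0,0],"rotation": [0,0,-4.6],"hand": -1},{"linear": [0,0,0],"rotation": [0,0,0],"hand": -1}])

```text
t: 19.42
tcp_pos: [0.6209, 0.0643, 0.1901]
tcp_rot: [0.0, 0.042, 0.999, 0.001]
force: [0.7, -0.1, -0.7]
opening: 0.0531
```

Request:
move_arm(commands=[{"linear": [-1.2,4.7,0],"rotation": [0,0,0],"hand": -1},{"linear": [0,0,4],"rotation": [0,0,0],"hand": -1},{"linear": [0,0,4],"rotation": [0,0,0],"hand": -1},{"linear": [0,0,0],"rotation": [0,0,0],"hand": -1},{"linear": [0,0,0],"rotation": [0,0,0],"hand": -1}])

```text
t: 20.05
tcp_pos: [0.6386, 0.1084, 0.1103]
tcp_rot: [0.002, 0.047, 0.999, 0.001]
force: [-0.1, 0.5, -1.6]
opening: 0.0532
```

Request:
move_arm(commands=[{"linear": [0.2,0.4,0],"rotation": [0.1,0.3,-0.8],"hand": -1},{"linear": [0,0,3],"rotation": [0,0,0],"hand": -1},{"linear": [0,0,2.5],"rotation": [0,0,0],"hand": -1},{"linear": [0,0,0],"rotation": [0,0,0],"hand": -1}])

```text
t: 20.55
tcp_pos: [0.6423, 0.1125, 0.0632]
tcp_rot: [0.006, 0.04, 0.999, 0.001]
force: [-0.8, -0.5, -0.8]
opening: 0.0529
```

Request:
move_arm(commands=[{"linear": [0.55,0,0.5],"rotation": [0.1,0.7,0],"hand": -1},{"linear": [0,0,1.5],"rotation": [0,0,0],"hand": -1},{"linear": [0,0,0.7],"rotation": [0,0,0],"hand": -1},{"linear": [0,0,0],"rotation": [0,0,0],"hand": -1}])

```text
t: 21.05
tcp_pos: [0.6394, 0.1132, 0.0392]
tcp_rot: [0.003, 0.04, 0.999, 0.0]
force: [0.3, 1.1, -1.4]
opening: 0.0533
```

Request:
move_arm(commands=[{"linear": [0.35,-0.05,0.5],"rotation": [0,0.4,0],"hand": -1},{"linear": [0,0,0.6],"rotation": [0,0,0],"hand": -1},{"linear": [0,0,0],"rotation": [0,0,0],"hand": -1}])

```text
t: 21.42
tcp_pos: [0.6358, 0.1129, 0.0277]
tcp_rot: [-0.0, 0.04, 0.999, 0.0]
force: [-1.2, 1.2, -0.9]
opening: 0.0528
```

Request:
move_arm(commands=[{"linear": [-0.1,0,0.4],"rotation": [0,0,0],"hand": -1},{"linear": [0,0,0.4],"rotation": [0,0,0],"hand": -1},{"linear": [0,0,0],"rotation": [0,0,0],"hand": -1}])

```text
t: 21.8
tcp_pos: [0.6385, 0.1133, 0.0245]
tcp_rot: [0.0, 0.039, 0.999, 0.0]
force: [0.5, -0.1, -1.3]
opening: 0.0532
```

Request:
move_arm(commands=[{"linear": [0.15,-0.05,0.4],"rotation": [0,0.1,0],"hand": -1},{"linear": [0,0,0.4],"rotation": [0,0,0],"hand": -1},{"linear": [0,0,0],"rotation": [0,0,0],"hand": -1}])

```text
t: 22.18
tcp_pos: [0.6396, 0.1135, 0.0241]
tcp_rot: [0.001, 0.037, 0.999, -0.0]
force: [0.1, 0.2, -0.5]
opening: 0.0536
```

Request:
move_arm(commands=[{"linear": [0.3,-0.05,0.5],"rotation": [0,0.2,0],"hand": -1},{"linear": [0,0,0.3],"rotation": [0,0,0],"hand": -1},{"linear": [0,0,0],"rotation": [0,0,0],"hand": -1}])

```text
t: 22.55
tcp_pos: [0.6402, 0.1135, 0.0237]
tcp_rot: [0.002, 0.035, 0.999, -0.0]
force: [-0.9, 0.3, -0.7]
opening: 0.0533
```

Request:
move_arm(commands=[{"linear": [0.4,-0.1,0.1],"rotation": [0,0.3,0.4],"hand": -1},{"linear": [0,0,0],"rotation": [0,0,0],"hand": -1}])

```text
t: 22.8
tcp_pos: [0.6381, 0.1128, 0.0237]
tcp_rot: [0.002, 0.039, 0.999, 0.0]
force: [-2.2, 1.1, 4.2]
opening: 0.053
```

Request:
move_arm(commands=[{"linear": [0,0,0],"rotation": [0,0,0],"hand": 0.35},{"linear": [0,0,0],"rotation": [0,0,0],"hand": 0.55},{"linear": [0,0,0],"rotation": [0,0,0],"hand": 0.6},{"linear": [0,0,-4],"rotation": [0,0,0],"hand": 0.6},{"linear": [0,0,-6],"rotation": [0,0,0],"hand": 0.6},{"linear": [0,0,-6],"rotation": [0,0,0],"hand": 1},{"linear": [3.5,-4.2,-3],"rotation": [0,0,0],"hand": 1},{"linear": [3.5,-4.2,0],"rotation": [0,0,0],"hand": 1},{"linear": [3.5,-4.2,0],"rotation": [0,0,0],"hand": 1},{"linear": [3.5,-4.2,0],"rotation": [0,0,0],"hand": 1},{"linear": [3.5,-4.2,0],"rotation": [0,0,0],"hand": 1}])

```text
t: 24.18
tcp_pos: [0.4411, -0.0867, 0.2153]
tcp_rot: [-0.003, 0.037, 0.999, -0.002]
force: [0.3, -1.3, 1.1]
opening: 0.0857
```

Request:
move_arm(commands=[{"linear": [0,0,0],"rotation": [0,0,-8],"hand": 1},{"linear": [0,0,0],"rotation": [0,0,-8],"hand": 1},{"linear": [0,0,0],"rotation": [0,0,-8],"hand": 1},{"linear": [0,0,0],"rotation": [0,0,-8],"hand": 1},{"linear": [0,0,0],"rotation": [0,0,0],"hand": 1},{"linear": [0,0,0],"rotation": [0,0,0],"hand": 1}])

```text
t: 24.92
tcp_pos: [0.4368, -0.0893, 0.2136]
tcp_rot: [-0.005, -0.243, 0.97, -0.0]
force: [0.2, -0.2, 0.3]
opening: 0.0853
```

```bash
python3 -c "
from w import *
shot('w30')"
```

```text
t 24.925 tcp [ 0.4368 -0.0893  0.2136] heading 208.1193110084138 tilt [-0.0045 -0.0001] op 0.0853 cam [ 0.371 -0.125  0.357] axis [ 0.254  0.139 -0.957]
```

View pics/w30.png

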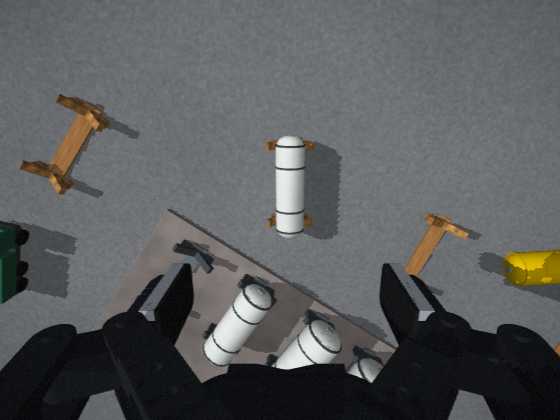

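tank30 ends at (290,136) and (290,237), in line with the tool. The three placed tanks lie in their saddles in the lower part.

```bash
python3 - <<'E'
from fit import *
import pickle
W=pickle.load(open("pics/w30.pkl","rb"))
a,b=[back(W,x,.0263) for x in [(290,135.5),(289.5,238)]];d=b-a
print(((a+b)/2).round(4),np.linalg.norm(d).round(4),np.degrees(np.arctan2(d[1],d[0])).round(1))
W4=pickle.load(open("pics/w46.pkl","rb"))
print(tri([(W,(290,135.5)),(W4,(68,118))]),tri([(W,(289.5,238)),(W4,(136,220.5))]))
E
```

```text
[ 0.441  -0.0824  0.0263] 0.1112 28.0
(array([ 0.3913, -0.1088,  0.0311]), [[0.2, -0.4], [0.1, 0.4]]) (array([ 0.491 , -0.0563,  0.027 ]), [[-0.4, 0.9], [0.0, -1.0]])
```

Request:
move_arm(commands=[{"linear": [-0.7,0.4,3],"rotation": [0,-0.5,0],"hand": 1},{"linear": [0,0,5.5],"rotation": [0,0,0],"hand": 1},{"linear": [0,0,4],"rotation": [0,0,0],"hand": 1},{"linear": [0,0,0],"rotation": [0,0,0],"hand": 1}])

```text
t: 25.48
tcp_pos: [0.4427, -0.0827, 0.0875]
tcp_rot: [0.002, -0.241, 0.971, -0.001]
force: [-0.1, -0.6, -0.1]
opening: 0.0858
```

Request:
move_arm(commands=[{"linear": [0.1,0,0],"rotation": [0,0.2,0],"hand": 0.6},{"linear": [0,0,3],"rotation": [0,0,0],"hand": 0.6},{"linear": [0,0,2],"rotation": [0,0,0],"hand": 0.6},{"linear": [0,0,0.8],"rotation": [0,0,0],"hand": 0.6},{"linear": [0,0,0],"rotation": [0,0,0],"hand": 0.6}])

```text
t: 26.1
tcp_pos: [0.45, -0.0868, 0.0383]
tcp_rot: [0.007, -0.24, 0.971, -0.007]
force: [0.7, -0.5, -0.5]
opening: 0.0684
```

Request:
move_arm(commands=[{"linear": [0.6,0.75,0.3],"rotation": [-1,0.6,0.2],"hand": 0.6},{"linear": [0,0,1],"rotation": [0,0,0],"hand": 0.6},{"linear": [0,0,0.8],"rotation": [0,0,0],"hand": 0.6},{"linear": [0,0,0],"rotation": [0,0,0],"hand": 0.6}])

```text
t: 26.6
tcp_pos: [0.4422, -0.0834, 0.0182]
tcp_rot: [0.001, -0.238, 0.971, -0.0]
force: [0.4, 0.0, -0.2]
opening: 0.0681
```

Request:
move_arm(commands=[{"linear": [0.1,0.1,0.5],"rotation": [0,0.1,-0.5],"hand": 0.5},{"linear": [0,0,0.4],"rotation": [0,0,0],"hand": 0.3},{"linear": [0,0,0],"rotation": [0,0,0],"hand": 0}])

```text
t: 26.98
tcp_pos: [0.4408, -0.0829, 0.0084]
tcp_rot: [0.0, -0.243, 0.97, -0.001]
force: [0.3, 0.6, -0.1]
opening: 0.0428
```

Request:
move_arm(commands=[{"linear": [0,0,0],"rotation": [0,0,0],"hand": -1},{"linear": [0,0,0],"rotation": [0,0,0],"hand": -1},{"linear": [0,0,0],"rotation": [0,0,0],"hand": -1},{"linear": [0,0,-4],"rotation": [0,0,0],"hand": -1},{"linear": [0,0,-5],"rotation": [0,0,0],"hand": -1},{"linear": [0,0,-1],"rotation": [0,0,8],"hand": -1},{"linear": [0,0,0],"rotation": [0,0,8],"hand": -1},{"linear": [0,0,0],"rotation": [0,0,8],"hand": -1},{"linear": [0,0,0],"rotation": [0,0,8],"hand": -1},{"linear": [0,0,0],"rotation": [0,0,5],"hand": -1},{"linear": [0,0,0],"rotation": [0,0,0],"hand": -1}], squeeze=25)

```text
t: 28.35
tcp_pos: [0.4409, -0.0831, 0.1122]
tcp_rot: [0.002, 0.088, 0.996, -0.001]
force: [0.6, -0.0, -1.2]
opening: 0.0293
```

Request:
move_arm(commands=[{"linear": [-4.2,-0.9,0],"rotation": [0,0,-1],"hand": -1},{"linear": [-4.2,-0.9,0],"rotation": [0,0,0],"hand": -1},{"linear": [-4.2,-0.9,0],"rotation": [0,0,0],"hand": -1},{"linear": [-4.2,-0.9,0],"rotation": [0,0,0],"hand": -1},{"linear": [0,0,1.5],"rotation": [0,0,0],"hand": -1},{"linear": [0,0,0],"rotation": [0,0,0],"hand": -1},{"linear": [0,0,0],"rotation": [0,0,0],"hand": -1}])

```text
t: 29.22
tcp_pos: [0.6027, -0.1458, 0.0943]
tcp_rot: [-0.0, 0.074, 0.997, -0.0]
force: [0.2, 0.4, -0.3]
opening: 0.0289
```

Request:
move_arm(commands=[{"linear": [-0.1,-0.2,1],"rotation": [0,0,0.4],"hand": -1},{"linear": [0,0,3],"rotation": [0,0,0],"hand": -1},{"linear": [0,0,1],"rotation": [0,0,0],"hand": -1},{"linear": [0,0,0],"rotation": [0,0,0],"hand": -1}])

```text
t: 29.72
tcp_pos: [0.602, -0.1474, 0.0437]
tcp_rot: [0.0, 0.077, 0.997, -0.001]
force: [0.6, 0.6, -1.1]
opening: 0.0289
```

Request:
move_arm(commands=[{"linear": [-0.2,0,0.6],"rotation": [0,0,0],"hand": -1},{"linear": [0,0,1.0],"rotation": [0,0,0],"hand": -1},{"linear": [0,0,0.6],"rotation": [0,0,0],"hand": -1},{"linear": [0,0,0],"rotation": [0,0,0],"hand": -1}])

```text
t: 30.22
tcp_pos: [0.6055, -0.1483, 0.0225]
tcp_rot: [0.002, 0.077, 0.997, -0.001]
force: [-0.3, -1.0, -0.6]
opening: 0.0293
```

Request:
move_arm(commands=[{"linear": [0.2,0,0.4],"rotation": [0,0.2,0],"hand": -1},{"linear": [0,0,0.4],"rotation": [0,0,0],"hand": -1},{"linear": [0,0,0],"rotation": [0,0,0],"hand": -1}])

```text
t: 30.6
tcp_pos: [0.604, -0.1481, 0.015]
tcp_rot: [0.0, 0.077, 0.997, -0.001]
force: [-0.7, 0.2, 1.0]
opening: 0.0291
```

Request:
move_arm(commands=[{"linear": [0.1,0,0.4],"rotation": [0,0,0],"hand": -1},{"linear": [0,0,0.3],"rotation": [0,0,0],"hand": -1},{"linear": [0,0,0],"rotation": [0,0,0],"hand": -1}])

```text
t: 30.98
tcp_pos: [0.6048, -0.1482, 0.0156]
tcp_rot: [0.0, 0.078, 0.997, -0.001]
force: [-0.2, 0.2, 0.2]
opening: 0.0293
```

Stopped against the saddle, so it's seated. Release, then back away to where all four can be seen.

Request:
move_arm(commands=[{"linear": [0,0,0],"rotation": [0,0,0],"hand": -0.1},{"linear": [0,0,0],"rotation": [0,0,0],"hand": 0.1},{"linear": [0,0,0],"rotation": [0,0,0],"hand": 0.2},{"linear": [0,0,-4],"rotation": [0,0,0],"hand": 0.2},{"linear": [0,0,-6],"rotation": [0,0,0],"hand": 0.2},{"linear": [0,0,-6],"rotation": [0,0,0],"hand": 1},{"linear": [2.5,4,-6],"rotation": [0,0,0],"hand": 1},{"linear": [2.5,5,0],"rotation": [0,0,0],"hand": 1},{"linear": [2.5,4,0],"rotation": [0,0,0],"hand": 1},{"linear": [2.5,0,0],"rotation": [0,0,0],"hand": 1},{"linear": [0,0,0],"rotation": [0,0,0],"hand": 1}])

```text
t: 32.35
tcp_pos: [0.5279, -0.0086, 0.2283]
tcp_rot: [0.0, 0.078, 0.997, 0.0]
force: [0.3, -0.2, -0.8]
opening: 0.0852
```

```bash
python3 -c "
from w import *
p,im=shot('wf')
s=eyes.get_image('side')[:,:,::-1];t=eyes.get_image('top')[:,:,::-1]
cv2.imwrite('pics/side1.png',s);cv2.imwrite('pics/top1.png',t)
cv2.imwrite('pics/fin.png',stack([crop(s,255,430,190,420,1.6),] )) 
cv2.imwrite('pics/fin.png',stack([cv2.resize(im,None,fx=.75,fy=.75),hst([crop(s,270,400,190,320,2),crop(t,240,460,120,240,2)])]))"
```

```text
t 32.35 tcp [ 0.5279 -0.0086  0.2283] heading 171.00057683793347 tilt [0.0004 0.0004] op 0.0852 cam [0.452 0.003 0.371] axis [ 0.295 -0.046 -0.954]
```

View pics/fin.png

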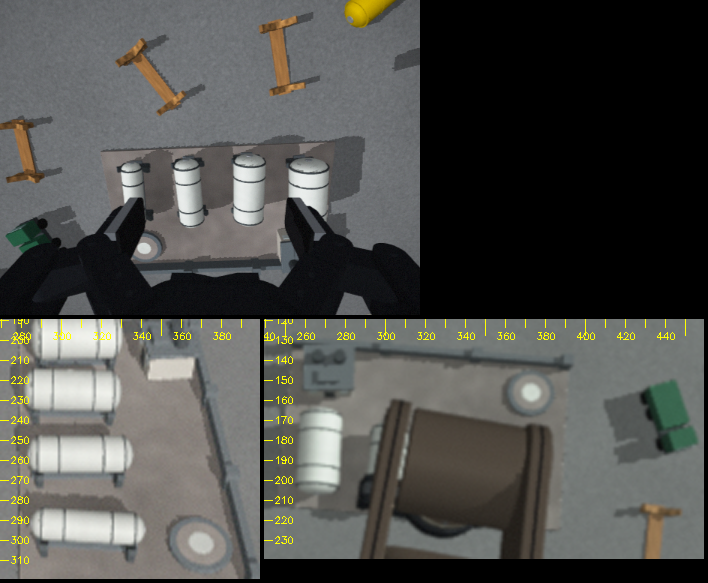

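All four lie seated in the right order, thick to thin away from the pump house; cradles empty, truck in place. I'll move the arm aside and check the centring with an overlay.

Request:
move_arm(commands=[{"linear": [0,6,0],"rotation": [0,0,0],"hand": 1},{"linear": [0,6,0],"rotation": [0,0,0],"hand": 1},{"linear": [0,6,0],"rotation": [0,0,0],"hand": 1},{"linear": [0,6,0],"rotation": [0,0,0],"hand": 1},{"linear": [0,6,0],"rotation": [0,0,0],"hand": 1},{"linear": [0,6,0],"rotation": [0,0,0],"hand": 1},{"linear": [0,6,0],"rotation": [0,0,0],"hand": 1},{"linear": [0,0,0],"rotation": [0,0,0],"hand": 1}])

```text
t: 33.5
tcp_pos: [0.6113, 0.4115, 0.2234]
tcp_rot: [0.002, 0.087, 0.996, -0.001]
force: [0.4, -1.5, -0.3]
opening: 0.0855
```

```bash
python3 - <<'E'
from fit import *
s=eyes.get_image('side')[:,:,::-1].copy();t=eyes.get_image('top')[:,:,::-1].copy()
cv2.imwrite('pics/side2.png',s);cv2.imwrite('pics/top2.png',t)
poses={4:(.637,.1125,-4.5,54,.047),3:(.619,.028,-7.5,46,.0421),2:(.611,-.0615,-6,38,.0372),1:(.6045,-.148,-9,30,.0323)}
def ov(im,p,x0,x1,y0,y1,f):
    c=cv2.resize(im[y0:y1,x0:x1],None,fx=f,fy=f,interpolation=cv2.INTER_CUBIC)
    for x,y,a,D,z in poses.values():
        u=((proj(p,cyl(x,y,z,np.radians(a),D))+.5-[x0,y0])*f).astype(np.int32); cv2.polylines(c,[cv2.convexHull(u)],True,(0,0,255),1)
    return c
cv2.imwrite("pics/fin2.png",hst([ov(s,P["side"],275,350,185,320,4.3),ov(t,P["top"],250,390,160,225,3.3)]))
E
```

```text
(no output)
```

View pics/fin2.png

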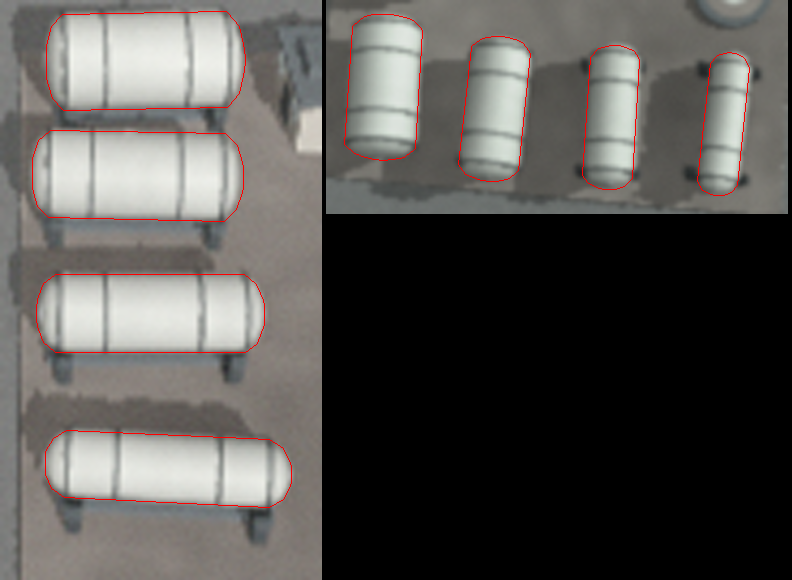

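The overlays match within a pixel or two in both views. All four tanks are seated at the right height and centred, so I'm handing in.

```bash
python3 -c "
from bench import order
print(order.job_done())"
```

```text
the job is handed in; nothing more can be done
None
```

All four tanks are lying in their saddles, and I handed the job in at about 33.6 s of the 112 s allowed. The pump house is behind saddle4, so tank54 is in saddle4, tank46 in saddle3, tank38 in saddle2 and tank30 in saddle1. Each was lowered until it touched its saddle, then released.

**Last checks:** In the final top and side pictures, each tank's expected outline, drawn at its seated height and measured saddle pose, matched within about 1–2 pixels (roughly 2–4 mm). The order was correct. The truck stood where it had been in the pictures just before, and the arm was well clear.

**Disagreements:**
- The first white-threshold fit came out about 4–5 mm too thin because of shading. I took the tank poses from the wrist views instead.
- The wrist force near contact was within its noise for tank38 and tank30. For those two I judged seating by the tool stopping at the expected height.
- One oblique wrist reading of tank38 after placing gave a yaw about 4° off, but the final overlays did not show it.

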